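Shim the rocking stirrer

TASK

The hotplate stirrer rocks because the front-left foot of its stand is too short. Without picking anything up and without touching the stirrer or its stand, push the wooden wedge, thin end first, under that short foot with the fingertips until the stirrer stands level and no longer rocks, then leave it. Do not push so far that the other feet come off the bench, do not shove the stirrer along, and leave the glassware beside it alone.

Things in the scene. Friction and masses are not known exactly. Their poses are not given: they have to be found in the camera images.
- stirrer: Hotplate stirrer on a low stand: plate 240 x 190 x 14 mm, underside 34 mm above the bench, stirrer top at 144 mm; 2.7 kg, loose; origin: centre of the stand, level with the undersides of its three long feet; x to the back (knobs face the robot, -x), y left, z up the stand. Starts leaning about 0.08 rad onto its short front-left foot, back-right foot 10 mm in the air; level when z is vertical.
- short_foot (a point): Underside of the short front-left foot, on its axis, at x -100, y +80 mm in the stand's frame. Feet are grey rubber balls of radius 11 mm on steel stems, one near each corner; this one is 10 mm shorter than the others. It stands on the bench at the start and is 10 mm above it when the stand is level.
- wedge: Loose plain wooden wedge (like a door stop) in front of the short foot: 120 mm long, 44 mm wide, 0.12 kg, top rising evenly from 2 mm at the thin end to 26 mm at the thick end. Origin: centre of its underside; x points to the thin end, towards the short foot; z up. Slides on the bench under less than 2 N and stays where it is left.
- wedge_back (a point): Centre of the wedge's upright thick-end face (44 x 26 mm), 12 mm above the underside, 60 mm behind the wedge's origin. Pushing here, raising the short foot takes a few N; the push rises steeply past 10 N once the back-right foot is down and the stand is level. That is when this face is about 82 mm in front of the short foot's axis.
- beaker: Small empty glass beaker, 55 mm across, 70 mm high, standing left of the wedge; origin at the centre of its underside. To be left alone.
- vial: Small brown screw-cap vial, 23 mm across, 58 mm high, standing left of the wedge; origin at the centre of its underside. To be left alone.
- weighing_bottle: Small glass weighing bottle with a knobbed lid, 43 mm across, 53 mm high, standing right of the wedge; origin at the centre of its underside. To be left alone.

How it is judged:
By the outcome, as a careful person would: the job done as asked, in the order asked, and still so for the second after the job is handed in, with the robot touching nothing.
It also fails if it takes over 38 s, if anything falls off the work surface, if the arm or the gripper's body presses on something with over 40 N, if the wrist force passes 120 N, or if a joint passes its speed limit or range.

ROBOT

A 6-joint arm with a two-finger parallel gripper is mounted at the origin on a cart in front of the work surface, level with it; the furniture and walls round the work are solid. World frame = base frame: x ahead of the robot, y to its left, z up, the work surface at z = 0. Lengths are in mm, angles in rad, forces in N, time in s.
With the tool pointing down it reaches from about 275 to 850 mm from the base axis. Payload 5.2 kg.
Tool frame: the origin (TCP) lies midway between the tips of the shut fingers; the grasp point (between the pads) lies 19 mm behind it; z points along the fingers, y is the line along which they close (so a half turn about z gives the same grasp; the last joint's range is limited). The gripper opens to 85 mm and grips with 20 to 120 N. Pads are 22 mm wide; open, the fingers measure 114 mm over their backs; the gripper's body (76 mm by 85 mm) begins 54 mm behind the grasp point. The pads swing forward as they close: fully open they stand 13 mm farther back than shut.
Start: joints at [-1.545, 0.259, 1.535, -0, 1.348, -0.203], TCP at [124.766, -535.666, 231.31] pointing down, gripper open.
Joint ranges: [-3.14, 3.14], [-0.91, 2.08], [0.19, 2.58], [-1.22, 4.36], [0.22, 2.71], [-3.12, 3.12]. Speed limits (rad/s): [2.57, 2.57, 3.14, 3.14, 3.14, 3.14].

INTERFACE

Orientations are given as a unit quaternion [x, y, z, w].
In Python, from rig import bot gives the robot as it stands.
- The arm moves only by the tool apply_moves, never from a script. Its argument "rows" is one flat list of numbers, 5 for each row, row after row: the closure, from -1 (fully open) to 1 (shut), then the shift along the tool's x, y, z in m, then the turn about the tool's z in degrees. In form: [fingers, x, y, z, spin, fingers, x, y, z, spin, ...]. A call has 1 to 5 rows; each row shifts and turns the commanded pose from where the row before left it, along the tool's axes as they then stand; what a row does not reach is not made up. A row lasts 1/8 s, in which the tool goes at most 62.5 mm and 10.7 degrees, less where a joint would pass 70% of its speed; a pose out of reach is approached as far as the arm can. A call with a gripper value outside its range is refused whole. The fingers move at their own pace and stop on an object; "grip_force" is the grip in N (left out, the last holds). Time passes only in rows, so rows that do not move let the fingers close. It gives the time, the measured TCP pose, the force, the opening and the grip force at its end, in the units of the state.
- bot.read_state(): the state, without advancing time (a new reading comes with each control period).
- bot.capture(name): name is "scene" or "top"; returns (picture, depth): 384x512x3 uint8, red, green, blue; 384x512 float32, mm along the optical axis (not along the pixel's ray), 0 where there is no reading.
- bot.camera_info(name): a dict with "vertical_fov" (degrees; the focal length in pixels is half the picture's height over the tangent of half this angle, whatever the lens; pixels are square), "cx", "cy" (the principal point, pixels), "dist" ([k1, k2, p1, p2, k3] as OpenCV has them; the pictures are not rectified), "camera_from_world" (4x4, takes a point from world to camera coordinates). Camera axes: x right, y down, z forward; pixel columns grow to the right and rows downward; lengths in mm; the calibration is good to about 2 mm. A picture is of the moment at which its call begins. camera_info takes no time and is no camera call.
- bot.finish_job(): hands the job in; it is judged then, once.
The state is a dict: "time_s": time; "joint_positions": joint angles; "joint_vel": joint speeds; "joint_efforts": joint torques, N m; "tool_pos": TCP position; "orientation": TCP orientation; "ft_force": force on the tool from outside, world axes, zero at the start; "wrist_torque": the same for the moment, N m; "width": finger opening in mm; "gripper_force": force on a finger pad.
Only numpy, scipy, OpenCV 4.12 (cv2) and the standard library are available. Lean on these libraries where they do the work, as an engineer would, in place of code of your own. Each camera call takes 0.05 s, during which the arm holds its last target. There are 200 camera calls.

## Working session

There is one attempt and no reset: what is moved stays moved. The work goes in short steps, Python scripts to look and compute and a tool call to move; the robot and the scene stay as the last step left them, time stands still between calls to the robot, and variables do not carry over. Pictures are saved under pics/ and viewed, at most 10 in all, crops included, and the job is handed in when it is done.

Besides the shell and the picture viewer there is one more tool, called as a command line: name --argument value ..., lists and objects as JSON in quotes. apply_moves: Moves the arm, as the interface text tells. Its arguments: {"type":"object","properties":{"rows":{"type":"array","items":{"type":"number"}},"grip_force":{"type":"number"}},"required":["rows"]}

```bash
mkdir -p pics
cat > h.py <<'E'
from rig import bot
import numpy as np, cv2
def K(n):
    i=bot.camera_info(n); f=192/np.tan(np.radians(i["vertical_fov"])/2)
    return np.array([[f,0,i["cx"]],[0,f,i["cy"]],[0,0,1]]),np.array(i["dist"],float),np.array(i["camera_from_world"])
def world(n,px,depth=None,z=None):
    k,d,T=K(n); px=np.array(px,float).reshape(-1,2)
    u=cv2.undistortPoints(px.reshape(-1,1,2),k,d).reshape(-1,2)
    r=np.c_[u,np.ones(len(u))]; W=np.linalg.inv(T)
    if depth is not None: return (r*np.array(depth).reshape(-1,1))@W[:3,:3].T+W[:3,3]
    D=r@W[:3,:3].T; c=W[:3,3]; return c+D*((z-c[2])/D[:,2])[:,None]
E
python3 - <<'E'
from h import *
for n in("scene","top"):
    p,d=bot.capture(n); cv2.imwrite(f"pics/{n}0.png",p[...,::-1]); np.savez(f"{n}0.npz",p=p,d=d)
    print(n,np.linalg.inv(K(n)[2])[:3].round(2).tolist(),K(n)[0][0,0])
s=bot.read_state();print(s)
E
```

```text
scene [[-0.83, -0.31, 0.46, 114.73], [-0.55, 0.5, -0.67, 571.95], [-0.02, -0.81, -0.58, 638.37]] 434.00255603314247
top [[0.12, -0.97, 0.21, 384.94], [-0.99, -0.12, 0.02, -141.5], [0.0, -0.21, -0.98, 890.09]] 416.29634079888933
{'time_s': 0.1, 'joint_positions': array([-1.54480225e+00,  2.59288674e-01,  1.53595147e+00,  9.74592006e-07,
        1.34802849e+00, -2.02795878e-01]), 'joint_vel': array([-1.58423329e-03, -1.40340102e-03, -3.75405020e-03, -8.83536414e-05,
        1.29862363e-03,  7.28990443e-04]), 'joint_efforts': array([ 2.02081617e-03, -4.46966243e+01, -2.91247058e+01, -2.45699530e-04,
        6.23505635e-03,  1.12856830e-05]), 'tool_pos': array([ 124.75243356, -535.18039762,  230.55675314]), 'orientation': array([ 9.93463691e-01,  1.14145492e-01,  7.44557641e-05, -8.34673936e-04]), 'ft_force': array([ 0.29627732, -0.34104835, -0.45831668]), 'wrist_torque': array([ 0.00799863,  0.03167178, -0.05659409]), 'gripper_force': 0.0, 'width': 85.64353233935896}
```

View pics/scene0.png

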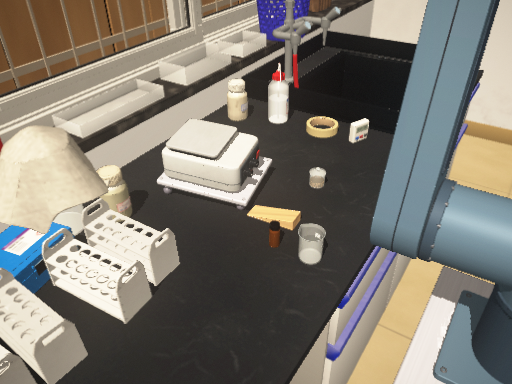

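View pics/top0.png

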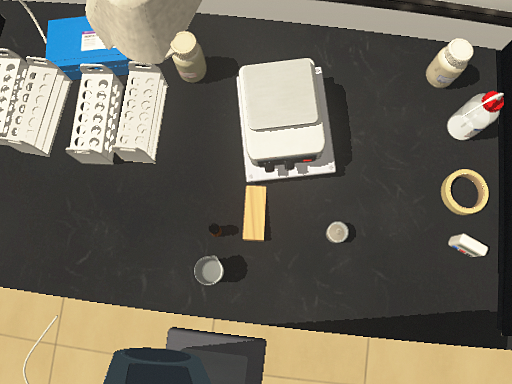

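The scene view shows the wedge near (275,216), with the vial at (274,235) and beaker at (311,245) on its left and the weighing bottle at (317,178) on its right. In the top view the wedge is at (254,213) with its thin end up at row 186. The plate's front corners are at about (247,181) and (335,173), the vial at (214,230), the beaker at (208,270) and the bottle at (337,231).

Run:
```python
from h import *
a=np.load("top0.npz");p,d=a["p"],a["d"]
hsv=cv2.cvtColor(p,cv2.COLOR_RGB2HSV)
m=cv2.inRange(hsv,(10,60,90),(30,255,255)); m[:175]=0;m[250:]=0;m[:,:232]=0;m[:,275:]=0
m=cv2.morphologyEx(m,cv2.MORPH_OPEN,np.ones((3,3)))
c=max(cv2.findContours(m,0,2)[0],key=cv2.contourArea)
b=cv2.boxPoints(cv2.minAreaRect(c)); print("box",b.round(1).tolist())
ys,xs=np.nonzero(m); g=d[ys,xs]>0
P=world("top",np.c_[xs,ys][g],depth=d[ys,xs][g])
print("wedge pts",len(P),P.min(0).round(1),P.max(0).round(1))
A=np.c_[P[:,:2],np.ones(len(P))]; co=np.linalg.lstsq(A,P[:,2],rcond=None)[0]; print("plane",co.round(3), "dir",np.degrees(np.arctan2(-co[1],-co[0])))
# footprint from 3d points
rc=cv2.minAreaRect(P[:,:2].astype(np.float32)); print(rc, cv2.boxPoints(rc).round(1).tolist())
def q(name,u,v):
    print(name,(u,v),world("top",[u,v],depth=[d[v,u]]).round(1).tolist())
# plate/white mask
w=cv2.inRange(hsv,(0,0,120),(180,60,255)); w[:45]=0; w[190:]=0; w[:,:228]=0; w[:,345:]=0
c=max(cv2.findContours(w,0,2)[0],key=cv2.contourArea)
bb=cv2.boxPoints(cv2.minAreaRect(c)); print("plate box",bb.round(1).tolist())
for n,u,v in[("pfl",248,178),("pfr",332,171),("pbr",317,72),("mid front",290,174),("left",241,110),("top",280,100),("vial",214,230),("bench",290,260)]: q(n,u,v)
# objects above the bench near wedge
yy,xx=np.mgrid[180:300,180:370]; W=world("top",np.c_[xx.ravel(),yy.ravel()],depth=d[180:300,180:370].ravel())
up=((W[:,2]>8)&(W[:,2]<200)&(d[180:300,180:370].ravel()>0)).reshape(120,190).astype(np.uint8)
n,l,s,ce=cv2.connectedComponentsWithStats(up)
for i in range(1,n):
    if s[i,4]>15:
        Q=W[(l==i).ravel()]; print("blob",s[i].tolist(),np.median(Q,0).round(1),Q.min(0).round(1),Q.max(0).round(1))
img=cv2.resize(p[40:300,180:380],None,fx=2.3,fy=2.3,interpolation=cv2.INTER_CUBIC); cv2.imwrite("pics/crop1.png",img[...,::-1])
```

```text
box [[241.5, 239.89999389648438], [244.3000030517578, 184.1999969482422], [266.29998779296875, 185.3000030517578], [263.5, 241.0]]
wedge pts 1207 [ 459.5 -132.5   -3.3] [584.  -79.5  28.9]
plane [-0.182 -0.104 97.749] dir 29.65402980037698
((522.041259765625, -106.0890884399414), (123.05561828613281, 47.13649368286133), 3.673396587371826) [[459.1000061035156, -86.5], [462.1000061035156, -133.60000610351562], [585.0, -125.69999694824219], [581.9000244140625, -78.5999984741211]]
plate box [[232.60000610351562, 65.80000305175781], [322.3999938964844, 55.599998474121094], [335.70001220703125, 171.6999969482422], [245.89999389648438, 182.0]]
pfl (248, 178) [[586.8, -86.0, 40.2]]
pfr (332, 171) [[620.4, -259.1, 49.1]]
pbr (317, 72) [[838.7, -207.3, 57.6]]
mid front (290, 174) [[604.8, -172.6, 44.2]]
left (241, 110) [[735.4, -51.8, 43.5]]
top (280, 100) [[723.0, -134.5, 144.5]]
vial (214, 230) [[467.8, -33.0, 60.0]]
bench (290, 260) [[429.7, -193.9, 0.8]]
blob [67, 0, 22, 3, 38] [ 584.8 -100.    34.8] [ 581.1 -128.    26.6] [589.8 -84.3  38.9]
blob [63, 14, 23, 47, 900] [ 505.1 -108.9   17.8] [ 459.5 -132.9    8. ] [561.8 -84.4  28.9]
blob [147, 42, 21, 21, 358] [ 494.2 -280.7   40.4] [ 474.7 -303.8    8.1] [ 516.6 -262.7   54.7]
blob [29, 44, 13, 13, 126] [468.9 -33.3  57.9] [459.7 -42.    8. ] [480.7 -21.9  62.5]
blob [14, 76, 30, 29, 337] [387.9 -22.1  65.7] [360.5 -61.2   8.5] [416.5  -5.8  74.6]
```

View pics/crop1.png

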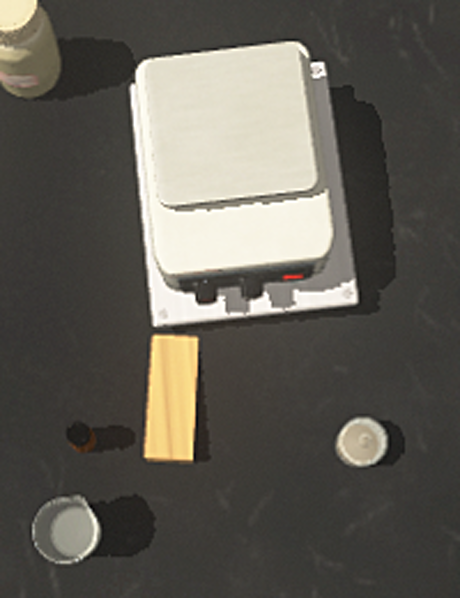

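The crop confirms the layout: thin end about 7 px short of the plate edge, and nothing in the lane behind the wedge. Next I need the stand's yaw, the foot axis and the wedge's axis more exactly.

Run:
```python
from h import *
a=np.load("top0.npz");p,d=a["p"],a["d"]
hsv=cv2.cvtColor(p,cv2.COLOR_RGB2HSV)
w=cv2.inRange(hsv,(0,0,110),(180,70,255)); w[:,:228]=0; w[:,345:]=0; w[190:]=0
cl=[]; 
# left plate edge: first white px in rows 95..172 ; front: last white px in cols 252..328
rows=np.arange(100,175); L=np.array([(np.nonzero(w[r])[0][0]-.5,r) for r in rows],float)
cols=np.arange(252,330); F=np.array([(c,np.nonzero(w[:,c])[0][-1]+.5) for c in cols],float)
def fit(P,axis): # robust line in world
    vx,vy,x,y=cv2.fitLine(P[:,:2].astype(np.float32),cv2.DIST_HUBER,0,.01,.01).ravel()
    v=np.array([vx,vy]); v*=np.sign(v[axis]); r=(P[:,:2]-[x,y])@[-v[1],v[0]]
    return v,np.array([x,y]),np.abs(r).mean()
# heights vary along edges: left top edge front 36 -> back 48 ; front lower edge left 22 -> right 34
zl=36+12*(175-rows)/115; zf=22+12*(cols-247)/88
PL=np.vstack([world("top",q,z=z) for q,z in zip(L,zl)]); PF=np.vstack([world("top",q,z=z) for q,z in zip(F,zf)])
vl,ol,el=fit(PL,0); vf,of,ef=fit(PF,1)
print("yaw left",np.degrees(np.arctan2(vl[1],vl[0])),el,"yaw front",np.degrees(np.arctan2(-vf[0],vf[1])),ef)
th=np.mean([np.arctan2(vl[1],vl[0]),np.arctan2(-vf[0],vf[1])])
X=np.array([np.cos(th),np.sin(th)]);Y=np.array([-X[1],X[0]])
# origin-frame: left top edge at y=95+3.0 (z48), front bottom edge at x=-120-1.7 (z34)
yl=(ol@Y); xf=(of@X)
foot=X*(xf+1.7+20)+Y*(yl-3.0-15); print("foot",foot.round(1),"stand yaw",np.degrees(th).round(2))
# wedge: base outline rays
m=cv2.inRange(hsv,(10,60,90),(30,255,255)); m[:175]=0;m[250:]=0;m[:,:232]=0;m[:,275:]=0
m=cv2.morphologyEx(m,cv2.MORPH_OPEN,np.ones((3,3)))
rr=np.arange(190,237); zz=2+24*(rr-185)/55
l=np.vstack([world("top",(np.nonzero(m[r])[0][0]-.5,r),z=z) for r,z in zip(rr,zz)])
R=np.vstack([world("top",(np.nonzero(m[r])[0][-1]+.5,r),z=z) for r,z in zip(rr,zz)])
v1,o1,e1=fit(l,0);v2,o2,e2=fit(R,0); print("wedge yaw",np.degrees(np.arctan2(v1[1],v1[0])),np.degrees(np.arctan2(v2[1],v2[0])),e1,e2)
v=(v1+v2);v/=np.linalg.norm(v);n=np.array([-v[1],v[0]]); lat=(o1@n+o2@n)/2; print("width",o1@n-o2@n)
cc=np.arange(246,262)
bk=np.vstack([world("top",(c,np.nonzero(m[:,c])[0][-1]+.5),z=26) for c in cc])[:,:2]@v
tp=np.vstack([world("top",(c,np.nonzero(m[:,c])[0][0]-.5),z=2) for c in cc])[:,:2]@v
print("back s",np.median(bk),"tip s",np.median(tp),"len",np.median(tp)-np.median(bk))
print("back pt",(v*np.median(bk)+n*lat).round(1),"tip",(v*np.median(tp)+n*lat).round(1))
print("foot along",foot@v-np.median(bk),"lateral",foot@n-lat,"wedge yaw",np.degrees(np.arctan2(v[1],v[0])))
print("foot from tip", foot-(v*np.median(tp)+n*lat))
```

```text
yaw left 12.754291 0.5341495954024528 yaw front 12.539084 0.5568199977172318
foot [606.7 -93.8] stand yaw 12.65
wedge yaw 4.029378 4.069719 0.506596178415998 0.5680553777273996
width 46.21414
back s 450.2339141451935 tip s 574.4437504049588 len 124.20983625976527
back pt [ 459.2 -110.7] tip [ 583.1 -101.9]
foot along 148.29501651886898 lateral 6.4668427 wedge yaw 4.049548
foot from tip [23.56836396  8.1515675 ]
```

The foot axis is at about (607,-94) and the wedge's back at (461,-110). The wedge points 4° off world x, and the line from its centre to the foot is at 8.3°. I'll turn the tool to that heading, shut the fingers and move in high.

apply_moves --rows '[1,0,0,0,4.8,1,0.037,-0.037,0,0,1,0.037,-0.037,0,0,1,0.037,-0.037,0,0,1,0.037,-0.037,0,0]'

```text
time_s: 0.72
tool_pos: [250.5, -366.2, 231.0]
orientation: [0.997, 0.072, 0.0, -0.0]
ft_force: [0.4, 0.3, 0.5]
width: 0.3
gripper_force: 0.0
```

apply_moves --rows '[1,0.037,-0.037,0,0,1,0.037,-0.037,0,0,1,0.037,-0.037,0,0,1,0.037,-0.037,0,0,1,0.037,-0.037,0,0]'

```text
time_s: 1.35
tool_pos: [406.8, -156.4, 231.2]
orientation: [0.997, 0.072, -0.0, -0.0]
ft_force: [0.7, -0.3, -0.0]
width: -0.1
gripper_force: 0.0
```

apply_moves --rows '[1,0.036,-0.035,0,0,1,0,0,0,0,1,0,0,0,0]'

```text
time_s: 1.72
tool_pos: [436.3, -118.2, 230.9]
orientation: [0.997, 0.073, -0.001, -0.0]
ft_force: [0.6, -0.2, 1.1]
width: 0.3
gripper_force: 0.0
```

apply_moves --rows '[1,0,0,0.05,0,1,0,0,0.05,0,1,0,0,0.05,0,1,0,0,0.045,0,1,0,0,0.02,0]'

```text
time_s: 2.35
tool_pos: [434.3, -119.0, 14.0]
orientation: [0.997, 0.071, -0.002, -0.001]
ft_force: [-0.1, 0.4, 0.4]
width: -0.5
gripper_force: 0.0
```

apply_moves --rows '[1,0,0,0.008,0,1,0,0,0,0,1,0,0,0,0]'

```text
time_s: 2.72
tool_pos: [437.4, -119.0, 9.3]
orientation: [0.997, 0.072, 0.001, 0.001]
ft_force: [-0.3, -0.0, 0.7]
width: -0.1
gripper_force: 0.0
```

Run:
```python
from h import *
p,d=bot.capture("scene"); cv2.imwrite("pics/s1.png",cv2.resize(p[130:290,150:390],None,fx=3,fy=3,interpolation=2)[...,::-1]); print(bot.read_state()["ft_force"])
```

```text
[0.94092113 0.56167913 1.25067023]
```

View pics/s1.png

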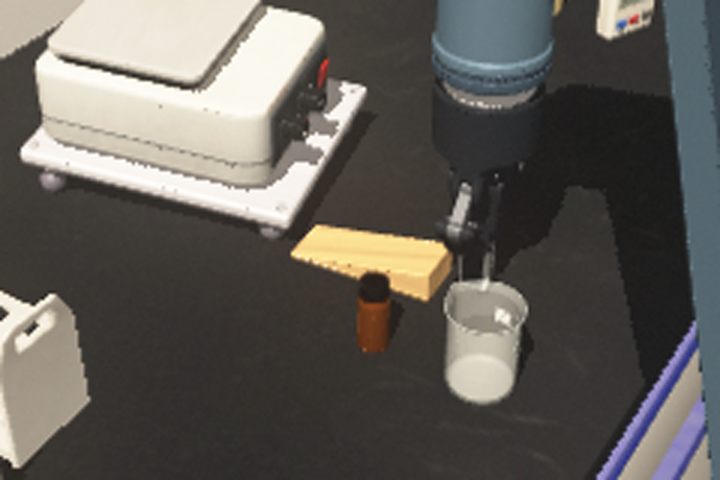

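The fingertips stand behind the wedge's thick end at crop (475,260). The short foot is visible at (272,228) and the lane is clear of vial and beaker. Now the push.

apply_moves --rows '[1,0.008,0,0,0,1,0.006,0,0,0,1,0.004,0,0,0,1,0.004,0,0,0,1,0.004,0,0,0]'

```text
time_s: 3.4
tool_pos: [462.4, -114.3, 8.2]
orientation: [0.997, 0.073, -0.0, -0.0]
ft_force: [-3.2, -0.8, 1.9]
width: -0.3
gripper_force: 1.1
```

apply_moves --rows '[1,0.004,0,0,0,1,0.004,0,0,0,1,0.003,0,0,0,1,0,0,0,0]'

```text
time_s: 3.9
tool_pos: [472.9, -112.7, 8.2]
orientation: [0.997, 0.073, -0.001, -0.0]
ft_force: [-3.3, 0.1, 2.3]
width: -0.3
gripper_force: 2.1
```

```bash
cat > wd.py <<'E'
from h import *
import sys
n=sys.argv[1]
p,d=bot.capture("top"); np.savez(n+".npz",p=p,d=d)
hsv=cv2.cvtColor(p,cv2.COLOR_RGB2HSV)
m=cv2.inRange(hsv,(10,60,90),(30,255,255)); m[:150]=0;m[250:]=0;m[:,:225]=0;m[:,290:]=0
m=cv2.morphologyEx(m,cv2.MORPH_OPEN,np.ones((3,3)))
print("wedge box",cv2.boundingRect(m))
cv2.imwrite(f"pics/{n}.png",cv2.resize(p[130:280,180:360],None,fx=4,fy=4,interpolation=2)[...,::-1])
s=bot.read_state();print(s["tool_pos"].round(1),s["ft_force"].round(1))
E
python3 wd.py t2
```

```text
wedge box (0, 0, 0, 0)
[ 472.9 -112.7    8.2] [-4.5 -0.9  3.1]
```

View pics/t2.png

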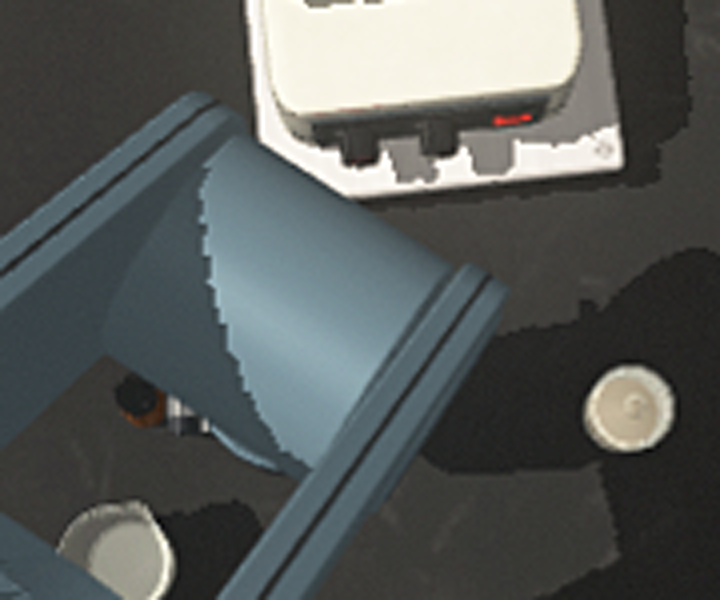

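View scene.

The arm hides the wedge in the top view, with only the bottle (630,408), vial and beaker showing, all undisturbed. I'll measure in the scene view instead.

```bash
cat > ws.py <<'E'
from h import *
import sys
n=sys.argv[1]
p,d=bot.capture("scene"); np.savez(n+".npz",p=p,d=d)
hsv=cv2.cvtColor(p,cv2.COLOR_RGB2HSV)
m=cv2.inRange(hsv,(10,80,90),(30,255,255)); m[:190]=0;m[240:]=0;m[:,:215]=0;m[:,310:]=0
ys,xs=np.nonzero(m); ok=d[ys,xs]>0
P=world("scene",np.c_[xs,ys][ok],depth=d[ys,xs][ok])
T=P[P[:,2]>2]; rc=cv2.minAreaRect(T[:,:2].astype(np.float32)); print("rect",rc[0],rc[1],rc[2]); print(cv2.boxPoints(rc).round(0).tolist())
t=p[115:210,155:275]
# tilt of the hotplate top: plane fit on light pixels near z 144
yy,xx=np.mgrid[115:165,165:250]; W=world("scene",np.c_[xx.ravel(),yy.ravel()],depth=d[115:165,165:250].ravel())
W=W[(W[:,2]>128)&(W[:,2]<162)]
for _ in range(4):
    A=np.c_[W[:,:2]-W[:,:2].mean(0),np.ones(len(W))]; c=np.linalg.lstsq(A,W[:,2],rcond=None)[0]; r=W[:,2]-A@c; W=W[np.abs(r)<max(2.,1.5*r.std())]
print("top plane",c.round(4),len(W),W[:,:2].mean(0).round(1))
cv2.imwrite(f"pics/{n}.png",cv2.resize(p[130:270,150:350],None,fx=4,fy=4,interpolation=2)[...,::-1])
E
python3 ws.py s2; python3 - <<'E'
E
```

```text
rect (523.9865112304688, -85.27039337158203) (82.22917175292969, 163.47303771972656) 65.0204086303711
[[433.0, -88.0], [581.0, -157.0], [615.0, -83.0], [467.0, -13.0]]
top plane [ 5.310000e-02 -4.490000e-02  1.435928e+02] 1544 [ 738.9 -128.2]
```

View pics/s2.png

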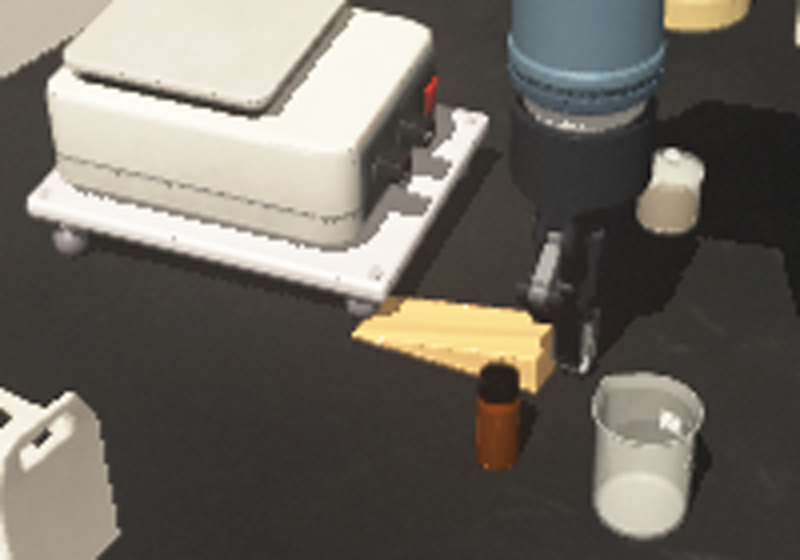

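The wedge's left thin corner is at crop (354,335), its back-left bottom corner at (535,392), and the foot ball at (365,308) beside the tip. I'll cast these onto the bench to get the wedge's heading.

Run:
```python
from h import *
f=lambda u,v:(150+u/4,130+v/4)
a=world("scene",f(354,337),z=0)[0];b=world("scene",f(536,393),z=0)[0];c=world("scene",f(553,325),z=26)[0];e=world("scene",f(537,352),z=26)[0]
print(a,b,"yaw",np.degrees(np.arctan2(*(a-b)[1::-1])),np.linalg.norm(a-b)); print("back top",c,e,np.linalg.norm(c-e))
y=np.arctan2(*(a-b)[1::-1]);v=np.array([np.cos(y),np.sin(y)]);n=np.array([-v[1],v[0]])
g=np.array([606.7,-93.8]); print("foot lat from left side",(g-a[:2])@n,"foot past tip",(g-a[:2])@v)
print("ball centre z11", world("scene",f(362,303),z=9)[0])
```

```text
[598.15174276 -72.73727129   0.        ] [481.57852541 -85.86306266   0.        ] yaw 6.424273358191135 117.30985211025536
back top [ 488.52289387 -115.86941752   26.        ] [483.94134217 -89.8948501   26.        ] 26.375533531336544
foot lat from left side -21.886931462143746 foot past tip 6.137872081080084
ball centre z11 [606.06088905 -92.94751958   9.        ]
```

The foot sits on the wedge's centreline (21.9 mm from its side) and the tip is just reaching it. I'll go on slowly, watching the force.

apply_moves --rows '[1,0.004,0,0,0,1,0.004,0,0,0,1,0.004,0,0,0,1,0.003,0,0,0,1,0.003,0,0,0]'

```text
time_s: 4.62
tool_pos: [491.4, -110.2, 8.2]
orientation: [0.997, 0.072, 0.0, -0.0]
ft_force: [-1.9, -0.3, -1.2]
width: 0.6
gripper_force: 0.6
```

apply_moves --rows '[1,0.003,0,0,0,1,0.003,0,0,0,1,0.003,0,0,0,1,0,0,0,0]'

```text
time_s: 5.12
tool_pos: [500.7, -109.1, 8.5]
orientation: [0.997, 0.072, 0.0, 0.0]
ft_force: [-0.5, 0.1, -0.7]
width: -0.2
gripper_force: 0.0
```

```bash
python3 ws.py s3
```

```text
rect (541.6912841796875, -80.37800598144531) (78.11143493652344, 184.36831665039062) 71.46012115478516
[[442.0, -88.0], [617.0, -147.0], [642.0, -73.0], [467.0, -14.0]]
top plane [ 1.550000e-02 -1.200000e-02  1.434504e+02] 1446 [ 744.1 -132.2]
```

View pics/s3.png

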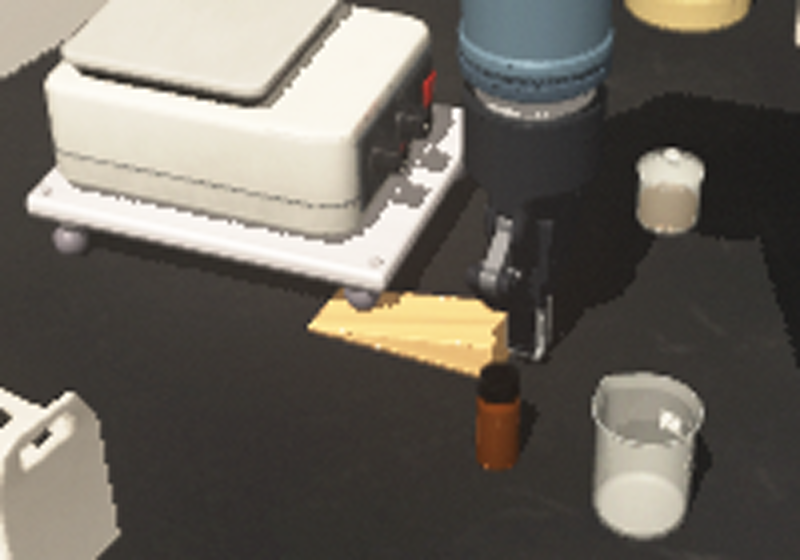

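The short foot at (362,297) rides up the wedge, the tilt is down from 0.070 to 0.020, and the glassware hasn't moved. About 14 mm remains, in smaller steps.

apply_moves --rows '[1,0.002,0,0,0,1,0.002,0,0,0,1,0.002,0,0,0,1,0.002,0,0,0,1,0.001,0,0,0]'

```text
time_s: 5.8
tool_pos: [509.2, -107.6, 8.3]
orientation: [0.997, 0.072, 0.0, 0.0]
ft_force: [-2.8, -0.7, 2.1]
width: 0.3
gripper_force: 1.4
```

apply_moves --rows '[1,0.001,0,0,0,1,0.001,0,0,0]'

```text
time_s: 6.05
tool_pos: [510.9, -107.3, 8.3]
orientation: [0.997, 0.072, -0.0, -0.0]
ft_force: [-3.0, -1.3, 3.2]
width: -0.3
gripper_force: 1.8
```

apply_moves --rows '[1,0.001,0,0,0,1,0.001,0,0,0]'

```text
time_s: 6.3
tool_pos: [511.9, -107.0, 8.3]
orientation: [0.997, 0.073, -0.001, -0.0]
ft_force: [-7.9, -1.5, 6.7]
width: -0.0
gripper_force: 3.9
```

apply_moves --rows '[1,0.001,0,0,0]'

```text
time_s: 6.42
tool_pos: [512.3, -106.9, 8.3]
orientation: [0.997, 0.073, -0.002, -0.0]
ft_force: [-9.6, -1.9, 8.5]
width: 0.1
gripper_force: 4.9
```

```bash
python3 ws.py s4;python3 -c "
from h import *
s=bot.read_state();print(s['tool_pos'],s['ft_force'])"
```

```text
rect (548.141845703125, -77.61481475830078) (75.08146667480469, 192.17909240722656) 73.38577270507812
[[445.0, -86.0], [629.0, -141.0], [651.0, -69.0], [467.0, -14.0]]
top plane [ 4.300000e-03 -4.900000e-03  1.433249e+02] 1395 [ 745.7 -133.6]
[ 512.34784923 -106.8363481     8.24665263] [-8.1136885  -3.01608689  7.09703369]
```

Force is climbing (about 10 N) and the tilt is nearly gone. Half-millimetre steps now.

apply_moves --rows '[1,0.001,0,0,0,1,0,0,0,0]'

```text
time_s: 6.72
tool_pos: [512.7, -106.7, 8.3]
orientation: [0.997, 0.073, -0.002, -0.0]
ft_force: [-9.8, -2.3, 9.9]
width: -0.2
gripper_force: 5.1
```

apply_moves --rows '[1,0.0005,0,0,0,1,0,0,0,0]'

```text
time_s: 6.98
tool_pos: [512.8, -106.6, 8.3]
orientation: [0.997, 0.073, -0.002, -0.0]
ft_force: [-11.6, -2.2, 9.9]
width: 0.1
gripper_force: 5.8
```

```bash
python3 ws.py s5;python3 ws.py s5
```

```text
rect (548.0484619140625, -77.11254119873047) (74.0457992553711, 193.3538818359375) 73.99232482910156
[[445.0, -86.0], [631.0, -139.0], [651.0, -68.0], [465.0, -15.0]]
top plane [ 4.200000e-03 -2.800000e-03  1.434126e+02] 1407 [ 745.6 -133.6]
rect (548.0968627929688, -76.469970703125) (72.74884033203125, 195.25253295898438) 74.05355834960938
[[444.0, -85.0], [632.0, -138.0], [652.0, -68.0], [464.0, -15.0]]
top plane [ 4.000000e-03 -4.300000e-03  1.433962e+02] 1413 [ 745.4 -133.3]
```

apply_moves --rows '[1,0.001,0,0,0,1,0,0,0,0]'

```text
time_s: 7.32
tool_pos: [513.2, -106.4, 8.2]
orientation: [0.997, 0.073, -0.003, -0.001]
ft_force: [-12.8, -3.1, 10.6]
width: -0.0
gripper_force: 6.6
```

```bash
python3 ws.py s6
python3 - <<'E'
from h import *
def bench(n,box):
    a=np.load(n);d=a["d"];x0,x1,y0,y1=box
    yy,xx=np.mgrid[y0:y1,x0:x1];W=world("scene",np.c_[xx.ravel(),yy.ravel()],depth=d[y0:y1,x0:x1].ravel());W=W[np.abs(W[:,2])<6]
    A=np.c_[W[:,:2]-W[:,:2].mean(0),np.ones(len(W))];return np.linalg.lstsq(A,W[:,2],rcond=None)[0].round(4),len(W)
for n in("s3.npz","s6.npz"):print(bench(n,(130,330,100,260)))
E
```

```text
rect (549.194580078125, -76.61756134033203) (72.42561340332031, 194.9861297607422) 73.5888671875
[[445.0, -84.0], [632.0, -139.0], [653.0, -69.0], [466.0, -14.0]]
top plane [ 4.20000e-03 -3.10000e-03  1.43383e+02] 1371 [ 745.6 -134.3]
(array([ 0.0001, -0.0009,  0.0003]), 14316)
(array([ 0.0001, -0.0008, -0.0187]), 14482)
```

Travel has stalled while force rose past 10 N to about 13 N. I'll back off and check the level from above, unobstructed.

apply_moves --rows '[1,-0.01,0,0,0,1,-0.03,0,0,0,1,-0.03,0,0,0,1,0,0,-0.05,0,1,0,0,-0.06,0]'

```text
time_s: 8.0
tool_pos: [446.5, -116.4, 118.7]
orientation: [0.997, 0.072, -0.0, -0.001]
ft_force: [1.2, -1.1, 0.2]
width: 0.1
gripper_force: 0.0
```

apply_moves --rows '[1,0,0,-0.06,0,1,0,0,-0.05,0,1,-0.03,0.05,0,0,1,-0.03,0.05,0,0,1,-0.03,0.05,0,0]'

```text
time_s: 8.62
tool_pos: [379.7, -279.7, 228.8]
orientation: [0.997, 0.073, 0.001, 0.001]
ft_force: [0.6, -0.2, 0.9]
width: 0.2
gripper_force: 0.0
```

apply_moves --rows '[1,-0.03,0.05,0,0,1,-0.03,0.05,0,0,1,0,0.05,0,0,1,0,0,0,0]'

```text
time_s: 9.12
tool_pos: [341.9, -439.0, 227.5]
orientation: [0.997, 0.071, 0.001, 0.001]
ft_force: [0.0, 1.6, 0.0]
width: 0.1
gripper_force: 0.0
```

```bash
python3 wd.py t7
cat > lev.py <<'E'
from h import *
import sys
th=np.radians(12.65);X=np.array([np.cos(th),np.sin(th)]);Y=np.array([-X[1],X[0]])
def pl(cam,n,reg,lo,hi):
    d=np.load(n)["d"];m=np.zeros(d.shape,np.uint8);cv2.fillConvexPoly(m,np.array(reg),1)
    ys,xs=np.nonzero(m);W=world(cam,np.c_[xs,ys],depth=d[ys,xs]);W=W[(W[:,2]>lo)&(W[:,2]<hi)]
    A=np.c_[(W[:,:2]-W[:,:2].mean(0))@np.c_[X,Y],np.ones(len(W))];c=np.linalg.lstsq(A,W[:,2],rcond=None)[0]
    return c.round(4),len(W),W[:,:2].mean(0).round(1),(W[:,2]-A@c).std().round(2)
pt=[(246,70),(308,66),(313,116),(254,124)]
for n in sys.argv[1:]:
    print(n,"top plate (grad x,y stand)",pl("top",n,pt,120,170),"bench",pl("top",n,[(180,60),(380,60),(380,300),(180,300)],-6,6))
E
python3 lev.py top0.npz t7.npz
```

```text
wedge box (241, 158, 22, 55)
[ 341.9 -436.6  227.5] [ 0.5  0.7 -1. ]
top0.npz top plate (grad x,y stand) (array([ 4.430000e-02, -6.090000e-02,  1.449258e+02]), 3282, array([ 735.9, -132.7]), np.float64(1.29)) bench (array([-6.000e-04,  4.000e-04,  9.954e-01]), 35799, array([ 571.3, -160.2]), np.float64(1.59))
t7.npz top plate (grad x,y stand) (array([-4.900000e-03, -4.800000e-03,  1.443728e+02]), 3287, array([ 736.3, -132.8]), np.float64(1.76)) bench (array([-7.000e-04,  5.000e-04,  9.879e-01]), 36149, array([ 569.1, -159.7]), np.float64(1.58))
```

View pics/t7.png

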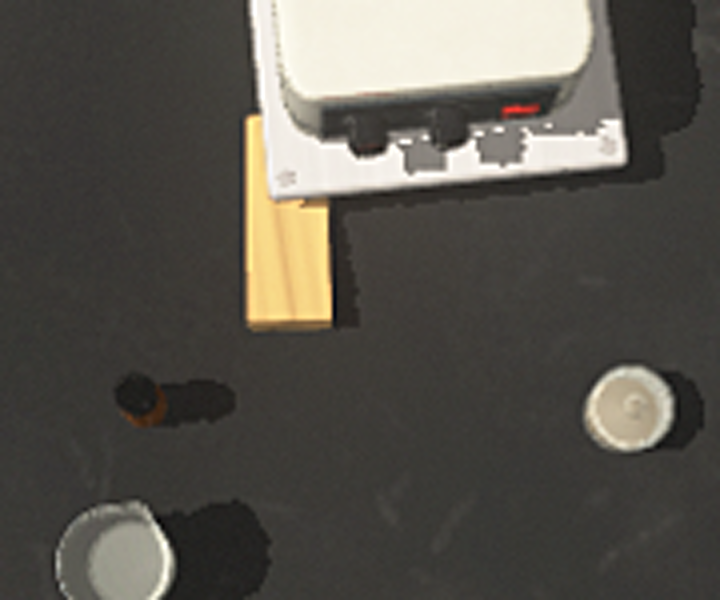

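The top view now shows the wedge under the plate's front-left corner, its back edge at (288,325), with the vial, beaker and bottle in place. I'll check level more robustly with a trimmed plane fit, and measure the back-to-foot distance.

Run:
```python
from h import *
th=np.radians(12.65)
caps=[bot.capture("top") for _ in range(3)]; np.savez("t8.npz",p=caps[0][0],d=np.median([c[1] for c in caps],0)); sc=[bot.capture("scene") for _ in range(3)]
def plane(cam,d,lo,hi,ctr,half):
    ys,xs=np.nonzero(d>0);W=world(cam,np.c_[xs,ys],depth=d[ys,xs])
    R=np.array([[np.cos(th),np.sin(th)],[-np.sin(th),np.cos(th)]]); L=(W[:,:2]-ctr)@R.T
    g=(np.abs(L[:,0])<half[0])&(np.abs(L[:,1])<half[1])&(W[:,2]>lo)&(W[:,2]<hi); L=L[g];z=W[g,2]
    for _ in range(8):
        A=np.c_[L,np.ones(len(L))];c=np.linalg.lstsq(A,z,rcond=None)[0];r=z-A@c;k=np.abs(r)<2.5*r.std()
        L=L[k];z=z[k]
    return c.round(4),len(z),r.std().round(2)
d0=np.load("top0.npz")["d"];d1=np.median([c[1] for c in caps],0);s1=np.median([c[1] for c in sc],0);s0=np.load("scene0.npz")["d"]
# hot-plate pad centre (leaning: shifted)
for half in((55,50),(65,60)):
    print(half,"top start",plane("top",d0,115,175,(738,-135),half),"end",plane("top",d1,115,175,(744,-142),half))
    print("   scene start",plane("scene",s0,115,175,(738,-135),half),"end",plane("scene",s1,115,175,(744,-142),half))
# geometry from top picture
p=caps[0][0];hsv=cv2.cvtColor(p,cv2.COLOR_RGB2HSV)
w=cv2.inRange(hsv,(0,0,110),(180,70,255)); w[:,:228]=0; w[:,345:]=0; w[190:]=0
rows=np.arange(100,172);L=np.array([(np.nonzero(w[r])[0][0]-.5,r) for r in rows],float)
cols=np.arange(258,332);F=np.array([(c,np.nonzero(w[:,c])[0][-1]+.5) for c in cols],float)
def fit(P):
    q=cv2.fitLine(P[:,:2].astype(np.float32),cv2.DIST_HUBER,0,.01,.01).ravel();return q[:2],q[2:]
PL=world("top",L,z=48);PF=world("top",F,z=34)
vl,ol=fit(PL);vf,of=fit(PF);vl=vl*np.sign(vl[0]);vf=vf*np.sign(vf[1])
a,b=np.arctan2(vl[1],vl[0]),np.arctan2(-vf[0],vf[1]);t=(a+b)/2;print("yaws",np.degrees([a,b]))
X=np.array([np.cos(t),np.sin(t)]);Y=np.array([-X[1],X[0]]);foot=X*(of@X+20)+Y*(ol@Y-15);print("foot",foot)
m=cv2.inRange(hsv,(10,60,90),(30,255,255));m[:150]=0;m[250:]=0;m[:,:225]=0;m[:,290:]=0
rr=np.arange(184,208);l=np.vstack([world("top",(np.nonzero(m[r])[0][0]-.5,r),z=26-.2*(210-r)*2.1) for r in rr]);R=np.vstack([world("top",(np.nonzero(m[r])[0][-1]+.5,r),z=26-.2*(210-r)*2.1) for r in rr])
v,o1=fit(l);v2,o2=fit(R);v=v*np.sign(v[0]);v2=v2*np.sign(v2[0]);v=(v+v2)/2;v/=np.linalg.norm(v);n=np.array([-v[1],v[0]])
bk=np.median([world("top",(c,np.nonzero(m[:,c])[0][-1]+.5),z=0)[0,:2]@v for c in range(245,261)])
print("wedge yaw",np.degrees(np.arctan2(v[1],v[0])),"back->foot",foot@v-bk,"lat",foot@n-(o1@n+o2@n)/2, "back x",bk)
```

```text
(55, 50) top start (array([ 4.500000e-02, -6.100000e-02,  1.451756e+02]), 2702, np.float64(1.21)) end (array([-1.200000e-03, -8.000000e-04,  1.444704e+02]), 2617, np.float64(0.79))
   scene start (array([ 4.830000e-02, -6.290000e-02,  1.440943e+02]), 995, np.float64(0.95)) end (array([ 2.000000e-03, -1.500000e-03,  1.435427e+02]), 857, np.float64(0.57))
(65, 60) top start (array([ 4.600000e-02, -6.090000e-02,  1.451748e+02]), 3835, np.float64(1.23)) end (array([-2.00000e-04, -1.30000e-03,  1.44466e+02]), 3709, np.float64(0.81))
   scene start (array([ 5.000000e-02, -6.130000e-02,  1.440491e+02]), 1432, np.float64(1.0)) end (array([ 2.100000e-03, -2.100000e-03,  1.435136e+02]), 1190, np.float64(0.59))
yaws [12.8950615 12.7857895]
foot [606.16846 -93.63535]
wedge yaw 8.922044 back->foot 85.02070366924397 lat -5.2575684 back x 499.29130804950603
```

The trimmed fits give 0.001–0.003 rad of residual tilt from both cameras, which is noise level. The stand hasn't moved (foot still at (606,-94)), and the back face is about 83–85 mm from the foot. With the force knee past 10 N, the back-right foot is down, so I'm handing it in.

```bash
python3 -c "
from rig import bot
print(bot.finish_job())"
```

```text
the job is handed in; nothing more can be done
None
```

I pushed the wedge thin end first under the short foot until the push passed 10 N (about 13 N), then withdrew and handed the job in: residual tilt measures 0.001–0.003 rad, the stand has not moved and the glassware was left alone, but the back-right foot being down is inferred from the push force, since neither camera shows it.

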